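# Fold open the stock cupboard and put a tray on its top rails

### The arm

A 6-joint arm with a two-finger parallel gripper is mounted at the origin on the work surface. World frame = base frame: x ahead of the robot, y to its left, z up, the work surface at z = 0. Lengths are in m, angles in rad, forces in N, time in s.
With the tool pointing down it reaches from about 0.25 to 0.725 m from the base axis. Payload 4 kg.
Tool frame: the origin (TCP) lies midway between the tips of the shut fingers; the grasp point (between the pads) lies 19 mm behind it; z points along the fingers, x is the direction in which the jaws open and shut, and the axes are right-handed (so a half turn about z gives the same grasp; the last joint's range is limited). The gripper opens to 85 mm and grips with 20 to 120 N. Pads are 22 mm wide; open, the fingers measure 114 mm over their backs; the gripper's body (76 mm by 85 mm) begins 54 mm behind the grasp point. The pads swing forward as they close: fully open they stand 13 mm farther back than shut.
Start: joints at [-1.325, 0.241, 0.005, 1.335, 0, 1.571], TCP at [0.122, -0.485, 0.207] pointing down, gripper open.
Joint ranges: [-2.72, 2.72], [-1.05, 1.87], [-1.09, 1.28], [-1.99, 2.15], [-1.42, 1.44], [-3.14, 3.14]. Speed limits (rad/s): [2.79, 2.79, 3.14, 3.14, 3.14, 3.14].

### API

Orientations are given as a unit quaternion [x, y, z, w].
In Python, from workcell import bot, vision, ticket gives the robot as it stands.
- The arm moves only by the tool play_rows, never from a script. Its argument "deltas" is one flat list of numbers, 5 for each row, row after row: the opening, from 0 (shut) to 1 (fully open), then the shift along the tool's x, y, z in units of 60 mm (1.0 is 60 mm), then the turn about the tool's z in degrees. A call has 1 to 12 rows; each row shifts and turns the pose as measured when the row begins, along the tool's axes as they then stand; what a row does not reach is not made up. A row lasts 1/8 s, in which the tool goes at most 62.5 mm and 10.7 degrees, less where a joint would pass 70% of its speed; a pose out of reach is approached as far as the arm can. A call is refused whole if a number of a shift passes 1 or a number of a turn 10.7, either way. A call with a gripper value outside its range is refused whole. The fingers move at their own pace and stop on an object; the grip force is fixed at half the most. Time passes only in rows, so rows that do not move let the fingers close. It gives the time, the measured TCP pose, the force and the opening at its end, in the units of the state.
- bot.get_obs(): the state, without advancing time (a new reading comes with each control period).
- vision.camera(name): name is "scene" or "top" or "wrist"; returns a dict with "color" (384x512x3 uint8, blue, green, red), "intrinsics" (3x3 intrinsics, pixels), "k1" (the pictures are not rectified: a ray, as slopes to the right and down, at radius r is drawn at 1 + k1 r^2 times it, then the intrinsics apply), "rvec" (rotation vector, rad) and "tvec" (3), from world to camera coordinates, as OpenCV has them. Camera axes: x right, y down, z forward; pixel columns grow to the right and rows downward; lengths in m; the calibration is good to about 2 mm. A picture is of the moment at which its call begins. There is no depth.
- ticket.job_done(): hands the job in, once; it reports no verdict.
The state is a dict: "clock": time; "joint_pos": joint angles; "joint_vel": joint speeds; "tau": joint torques, N m; "eef_pos": TCP position; "tool_rot": TCP orientation; "ft_force": force on the tool from outside, world axes, zero at the start; "ft_torque": the same for the moment, N m; "grip_width": finger opening in m.
Only numpy, scipy, OpenCV 4.12 (cv2) and the standard library are available. Lean on these libraries where they do the work, as an engineer would, in place of code of your own. Each camera call takes 0.05 s, during which the arm holds its last target. There are 200 camera calls.

### The job

First pull the white cupboard's bifold door by its bar handle until both panels are folded right open at the hinge side. Then draw the metal tray out from under the low stand, set it down and let go of it on the open bench, and only then slide it back wall first, fully home, onto the top one of the three pairs of rails in the cupboard, with its grip tab sticking out at the front. Let go, leave the door open, and leave the other stock on the bench where it is.

Things in the scene. Friction and masses are not known exactly. Their poses are not given: they have to be found in the camera images.
- cupboard: White bench cupboard 155 deep (x) x 299 wide (y) x 190 high, fixed. Origin: middle of front edge, on the bench; x points from the front inwards, y along the front, z up. Top: a grille of bars. Track beam over the front: x -6 to 10, z 178 to 190. A partition at y -31 to -24 splits it: cartons on one side, the rail bay on the other (y -23.5 to 141.5, 165 wide). Back wall's inner face: x 145.
- top_rails (a point): Where the tray's origin lies when fully home on the top rails: cupboard frame x 72.5, y 59, z 130 (axes as the cupboard). Three pairs of level ledges run along x from 4 to 145 on the two sides of the rail bay, each 16 wide, 4 thick, tops at z 40 (taken by a fixed tray), 85 and 130. Home, the tray's back wall meets the cupboard's back wall and its x axis is the cupboard's.
- door (a joint): Fold angle a, rad: 0 shut, 1.4 fully folded. Two panels, each 141.5 wide, 12 thick, z 12 to 176. Panel one hinges at cupboard x 0, y -141.5 and turns outwards (to -x) by a; panel two folds back on it by 2a, its free edge staying on the track. Fold edge: x = -141.5 sin a, y = -141.5 + 141.5 cos a. Handle axis: fold edge + 35 (sin a, cos a) + 44 (-cos a, sin a). Takes a few N; stays where left.
- door_handle (a point): On the door's vertical round steel bar handle (14 diameter, z 88 to 172): point on its axis at z 155. The bar stands 32 mm off panel two's outer face, 35 mm from the fold edge; 14 mm round standoffs at z 95 and 165 run to the panel. x: normal to panel two, towards its inner side; y: along the panel, away from the fold edge; z up.
- tray: Aluminium tray 145 long (x) x 150 wide (y), 0.18 to 0.35 kg. Origin: centre of its underside; x points to the back wall. Floor 4 thick; side and front walls 4 thick, 20 high; back wall 10 thick, 34 high (x 62.5 to 72.5). Upright grip tab in front: 12 thick (y), x -72.5 to -122.5, z 4 to 45. Starts flat on the bench, tab and front part under the stand's board, back wall sticking out.
- tray_tab (a point): Grip point on the tab: tray frame x -103, y 0, z 28. Axes as the tray.
- tray_back (a point): Grip point on the back wall: tray frame x 67.5, y 0, z 25. Axes as the tray.
- stand: Low plywood stand, fixed. Origin: middle of its front edge, on the bench; x points away from the open front, under the board; y along the front edge. Board: x 0 to 220, y -170 to 170, underside at z 58, top at 74; legs 18 wide at y = +-160, from x 20. Cartons up to 215 high stand on it from x = 130 on.
- carton: Bystander: cardboard carton 50 (x) x 70 (y) x 50 high, before the cupboard. Origin at the centre of its underside (so for all bystanders).
- can: Bystander: can 70 diameter, 90 high.
- tape_roll: Bystander: tape roll 80 diameter, 48 high.
- jar: Bystander: jar 68 diameter, 85 high.
- screwdriver: Bystander: screwdriver lying along its x, about 200 long.
- bit_case: Bystander: black case 120 x 80 x 40 high.
- hinge_box: Bystander: green box 90 x 140 x 60 high.
Mind the look-alikes: they are no part of the job. What is shaped like the tray but purple is not meant.

How it is judged:
On the way, in this order (a step that is already met when the one before it is completed fails the run):
1. the door is half folded with the hand at its handle (value of joint door between 0.5 and 1.1 rad and horizontal distance between the grasp point and door_handle below 0.04 m), for 0.05 s.
2. the door is folded open (fold angle above 1.15 rad) (value of joint door above 1.15 rad), for 0.2 s.
3. the tray lies let go on the bench with the grip point of its tab out from under the stand (x of tray_tab in the frame of stand below 0 m and height (world z) of tray below 0.006 m and angle between tray's own z axis and vertical below 0.05 rad and contact force between the fingers and tray below 0.1 N and linear speed of tray below 0.02 m/s), for 0.2 s.
At the end, for the whole second after the job is handed in: The door is still folded open (above 1.1 rad); the tray rests level (within 0.06 rad) and still on the top pair of rails (height within 5 mm), within 10 mm of fully home and 12 mm of the bay's centre, tab outwards (value of joint door above 1.1 rad and x of tray in the frame of cupboard between 0.0625 and 0.077 m and y of tray in the frame of cupboard between 0.047 and 0.071 m and z of tray in the frame of cupboard between 0.125 and 0.135 m and x of tray_tab in the frame of cupboard below 0 m and angle between tray's own z axis and vertical below 0.06 rad and linear speed of tray below 0.02 m/s); the robot touches nothing.
It fails at once if one of the other loose things is shifted by more than 30 mm (distance of any of carton, can, tape_roll, jar, screwdriver, bit_case, hinge_box from where it was at the start of the episode above 0.03 m).
It fails at once if a carton, can, roll, jar, case or box is tipped over (angle between any of carton, can, tape_roll, jar, bit_case, hinge_box's own z axis and vertical above 0.4 rad).
It also fails if it takes over 72 s, if anything falls off the work surface, if the arm or the gripper's body presses on something with over 40 N, if the wrist force passes 120 N, or if a joint passes its speed limit or range.

## Working session

There is one attempt and no reset: what is moved stays moved. The work goes in short steps, Python scripts to look and compute and a tool call to move; the robot and the scene stay as the last step left them, time stands still between calls to the robot, and variables do not carry over. Pictures are saved under pics/ and viewed, about 8 in all and at most 12, crops included, and the job is handed in when it is done.

Besides the shell and the picture viewer there is one more tool, called after "Call:" as name(argument=value, ...) on one line, values as JSON. play_rows: Moves the arm, as the interface text tells. Its arguments: {"type":"object","properties":{"deltas":{"type":"array"}},"required":["deltas"]}

```bash
mkdir -p pics; ls; python3 - <<'E'
from workcell import bot, vision
import cv2,pickle
o=bot.get_obs(); print({k:o[k] for k in ('clock','eef_pos','tool_rot','grip_width','ft_force')})
D={}
for n in ('scene','top','wrist'):
    D[n]=vision.camera(n); cv2.imwrite(f'pics/{n}0.png',cv2.resize(D[n]['color'],None,fx=1.5,fy=1.5,interpolation=cv2.INTER_CUBIC)); print(n,D[n]['intrinsics'],D[n]['k1'],D[n]['rvec'],D[n]['tvec'])
pickle.dump(D,open('cams.pkl','wb'))
E
```

```text
pics
{'clock': 0.0, 'eef_pos': array([ 0.12150965, -0.48428564,  0.20600948]), 'tool_rot': array([ 7.88465491e-01, -6.15078087e-01, -8.42188274e-04, -6.38321210e-04]), 'grip_width': 0.08546300097589209, 'ft_force': array([ 0.35874392,  0.91953452, -0.01435989])}
scene [[423.83745556   0.         251.43728507]
 [  0.         423.83745556 194.93944249]
 [  0.           0.           1.        ]] -0.10474954643300494 [ 2.27461107  1.29005318 -0.35806631] [-0.24181767 -0.28305864  1.45961935]
top [[387.63466505   0.         257.37268521]
 [  0.         387.63466505 187.06243205]
 [  0.           0.           1.        ]] -0.0032879178847778807 [ 1.96933035 -2.25162062  0.22966263] [0.05937998 0.46622105 1.02431574]
wrist [[272.25215302   0.         254.38634549]
 [  0.         272.25215302 188.46025874]
 [  0.           0.           1.        ]] 0.0038007077588039185 [-2.27827403  1.77770316  0.27455139] [-0.49928045 -0.04042087  0.37994712]
```

View pics/scene0.png

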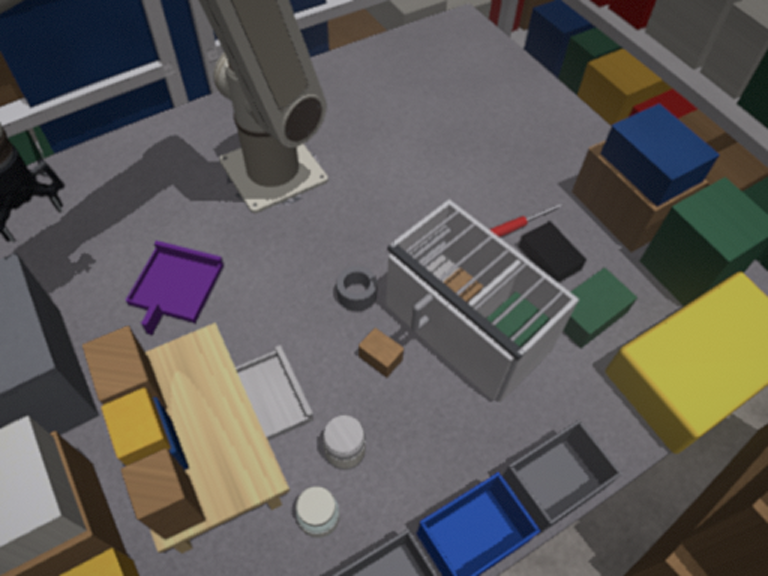

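View pics/top0.png

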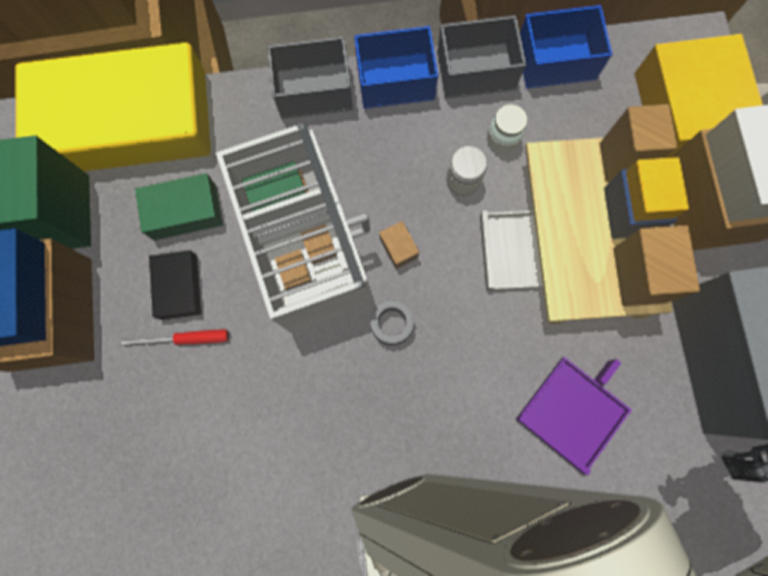

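The top view shows the cupboard with its roof corners near (218,157), (305,126), (365,288) and (273,320). Its handle is near (360,222), the grey tray's back wall runs (484,212)-(487,289), and the stand's front edge runs (528,142)-(548,320). I'll fit the models to these points and check with an overlay.

```bash
cat > h.py <<'E'
import numpy as np, cv2, pickle
from scipy.optimize import least_squares
def proj(c,P):
    P=np.atleast_2d(P).astype(float); R=cv2.Rodrigues(np.array(c['rvec'],float))[0]
    return cv2.projectPoints(P,c['rvec'],c['tvec'],c['intrinsics'],np.array([c['k1'],0,0,0,0.]))[0][:,0]
def unproj(c,uv,z):
    R=cv2.Rodrigues(np.array(c['rvec'],float))[0]
    n=cv2.undistortPoints(np.array([[uv]],float),c['intrinsics'],np.array([c['k1'],0,0,0,0.]))[0,0]
    d=R.T@np.array([*n,1]); o=-R.T@np.array(c['tvec']); return o+d*(z-o[2])/d[2]
def up(uv,s=1.5): return (np.array(uv)+.5)/s-.5
def T(p,P):
    P=np.atleast_2d(P).astype(float); c,s=np.cos(p[2]),np.sin(p[2])
    return np.c_[p[0]+c*P[:,0]-s*P[:,1],p[1]+s*P[:,0]+c*P[:,1],P[:,2]]
def inv(p,P):
    P=np.atleast_2d(P).astype(float); c,s=np.cos(p[2]),np.sin(p[2]); d=P[:,:2]-p[:2]
    return np.c_[c*d[:,0]+s*d[:,1],-s*d[:,0]+c*d[:,1],P[:,2]]
def fit(obs,p0):  # obs: list of (cam, local pt, pixel)
    f=lambda p:np.concatenate([proj(c,T(p,P))[0]-uv for c,P,uv in obs])
    r=least_squares(f,p0,loss='soft_l1'); return r.x,np.abs(r.fun).reshape(-1,2).round(1)
def box(x0,x1,y0,y1,z0,z1):
    v=np.array([[x,y,z] for x in(x0,x1) for y in(y0,y1) for z in(z0,z1)],float)/1000
    return [(v[i],v[j]) for i in range(8) for j in range(i+1,8) if (v[i]!=v[j]).sum()==1]
def draw(im,c,p,L,s,col,off=(0,0)):
    for a,b in L:
        q=(proj(c,T(p,[a,b]))+.5-np.array(off))*s-.5
        cv2.line(im,tuple(int(v) for v in q[0].round()),tuple(int(v) for v in q[1].round()),col,1,cv2.LINE_AA)
E
cat > a.py <<'E'
from h import *
D=pickle.load(open('cams.pkl','rb')); t=D['top'];s=D['scene']
o=lambda c,P,uv:(c,np.array(P)/1000,up(uv))
cup,r=fit([o(t,(0,-149.5,190),(305,126)),o(t,(0,149.5,190),(365,288)),o(t,(155,149.5,190),(273,320)),o(t,(155,-149.5,190),(218,157)),
 o(s,(155,149.5,190),(448,202)),o(s,(155,-149.5,190),(577,299)),o(s,(0,149.5,190),(389,249)),o(s,(0,-149.5,190),(517,357))],[.5,.05,1.5]); print('cup',cup,r)
tray,r=fit([o(t,(72.5,75,34),(484,212)),o(t,(72.5,-75,34),(487,289)),o(s,(72.5,75,34),(311,412)),o(s,(72.5,-75,34),(279,348))],[.5,-.2,1.6]); print('tray',tray,r)
st,r=fit([o(t,(0,170,74),(528,142)),o(t,(0,-170,74),(549,321)),o(s,(0,170,74),(287,490)),o(s,(0,-170,74),(216,326))],[.5,-.3,-1.6]); print('stand',st,r)
pickle.dump((cup,tray,st),open('pose.pkl','wb'))
L=dict(cup=box(0,155,-149.5,149.5,0,190)+box(-6,10,-149,149,178,190),tray=box(-72.5,72.5,-75,75,0,20)+box(62.5,72.5,-75,75,20,34)+box(-122.5,-72.5,-6,6,4,45),
 st=box(0,220,-170,170,58,74),h=box(-51,-37,28,42,88,172))
ims=[]
for c,(x0,y0,w,h) in ((t,(135,70,265,150)),(s,(80,120,320,260))):
    k=780/w if c is t else 3.0; k=3.0 if c is t else 2.4
    im=cv2.resize(c['color'][y0:y0+h,x0:x0+w],None,fx=k,fy=k,interpolation=cv2.INTER_CUBIC)
    for n,p in (('cup',cup),('tray',tray),('st',st),('h',cup)): draw(im,c,p,L[n],k,(0,0,255) if n!='h' else (0,255,0),(x0,y0))
    ims.append(im)
cv2.imwrite('pics/ov_t.png',ims[0]);cv2.imwrite('pics/ov_s.png',ims[1])
for n,uv,z in (('carton',(399,238),.05),('can',(469,163),.09),('jar',(511,120),.085),('tape',(393,321),.048)):
    P=unproj(t,up(uv),z); print(n,P.round(3),'in cup',inv(cup,P).round(3))
print('rails origin',T(cup,[[.0725,.059,.13]]),'handle',T(cup,[[-.044,.035,.155]]), 'tray in stand',inv(st,T(tray,[[0.0725,0,0]])))
E
python3 a.py
```

```text
cup [0.58149871 0.06724007 1.78882797] [[0.4 1.1]
 [0.  0.9]
 [0.4 0.1]
 [0.1 2. ]
 [0.7 2.2]
 [0.2 0.2]
 [1.5 3.1]
 [0.9 1. ]]
tray [ 0.36134543 -0.24595072  1.31247567] [[ 1.5 97.4]
 [ 1.4  7.2]
 [29.1 83.4]
 [ 2.6  2.9]]
stand [ 0.52581431 -0.29248965 -1.64626969] [[0.3 0. ]
 [0.1 0.9]
 [0.3 0. ]
 [0.2 2.1]]
carton [ 0.548 -0.038  0.05 ] in cup [[-0.095  0.056  0.05 ]]
can [ 0.662 -0.184  0.09 ] in cup [[-0.262 -0.024  0.09 ]]
jar [ 0.739 -0.277  0.085] in cup [[-0.371 -0.079  0.085]]
tape [ 0.394 -0.005  0.048] in cup [[-0.03   0.198  0.048]]
rails origin [[0.50821318 0.12526145 0.13      ]] handle [[0.55684489 0.01671098 0.155     ]] tray in stand [[-0.10529662 -0.15432711  0.        ]]
```

View pics/ov_t.png

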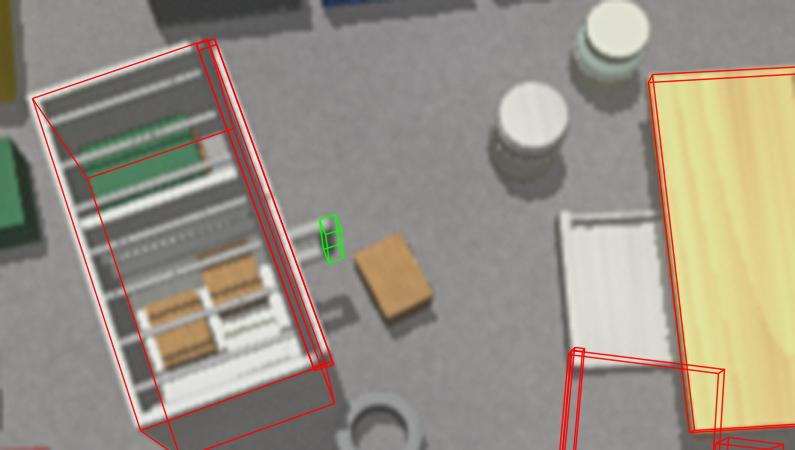

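The cupboard, handle and stand overlays fit well. I had the tray's left and right corners swapped, so I'll refit it with better corner pixels.

```bash
python3 - <<'E'
s=open('a.py').read()
i=s.index('tray,r=fit');j=s.index('\n',i)
s=s[:i]+"""v=lambda u,w:((u+.5)/3-.5+135,(w+.5)/3-.5+70)
oo=lambda c,P,uv:(c,np.array(P)/1000,np.array(uv))
tray,r=fit([oo(t,(72.5,-75,34),v(561,212)),oo(t,(72.5,75,34),v(572,369)),o(s,(72.5,-75,34),(311,412)),o(s,(72.5,75,34),(279,348))],[.5,-.2,1.6]); print('tray',tray,r)"""+s[j:]
s+="""
print('back',T(tray,[[.0675,0,.025]]),'tab in st',inv(st,T(tray,[[-.103,0,.028]])))
from scipy.spatial.transform import Rotation as R
from workcell import bot
M=R.from_quat(bot.get_obs()['tool_rot']).as_matrix(); print('tool x,y',M[:,0],M[:,1],'ang',np.degrees(np.arctan2(M[1,0],M[0,0])))
print('cup y dir deg',np.degrees(cup[2])+90,'tray x deg',np.degrees(tray[2]))
"""
open('a.py','w').write(s)
E
python3 a.py
```

```text
cup [0.58149871 0.06724007 1.78882797] [[0.4 1.1]
 [0.  0.9]
 [0.4 0.1]
 [0.1 2. ]
 [0.7 2.2]
 [0.2 0.2]
 [1.5 3.1]
 [0.9 1. ]]
tray [ 0.50244958 -0.27130019  1.48588219] [[0.1 0.4]
 [0.9 0.9]
 [0.3 0.3]
 [0.4 2.6]]
stand [ 0.52581431 -0.29248965 -1.64626969] [[0.3 0. ]
 [0.1 0.9]
 [0.3 0. ]
 [0.2 2.1]]
carton [ 0.548 -0.038  0.05 ] in cup [[-0.095  0.056  0.05 ]]
can [ 0.662 -0.184  0.09 ] in cup [[-0.262 -0.024  0.09 ]]
jar [ 0.739 -0.277  0.085] in cup [[-0.371 -0.079  0.085]]
tape [ 0.394 -0.005  0.048] in cup [[-0.03   0.198  0.048]]
rails origin [[0.50821318 0.12526145 0.13      ]] handle [[0.55684489 0.01671098 0.155     ]] tray in stand [[-0.09186416 -0.02421149  0.        ]]
back [[ 0.5081744 -0.2040434  0.025    ]] tab in st [[ 0.08362802 -0.02586832  0.028     ]]
tool x,y [ 0.24331931 -0.9699449  -0.00161391] [-9.69946176e-01 -2.43319573e-01 -3.59155169e-05] ang -75.91744921433055
cup y dir deg 192.49229275126368 tray x deg 85.13477807449404
```

View pics/ov_s.png

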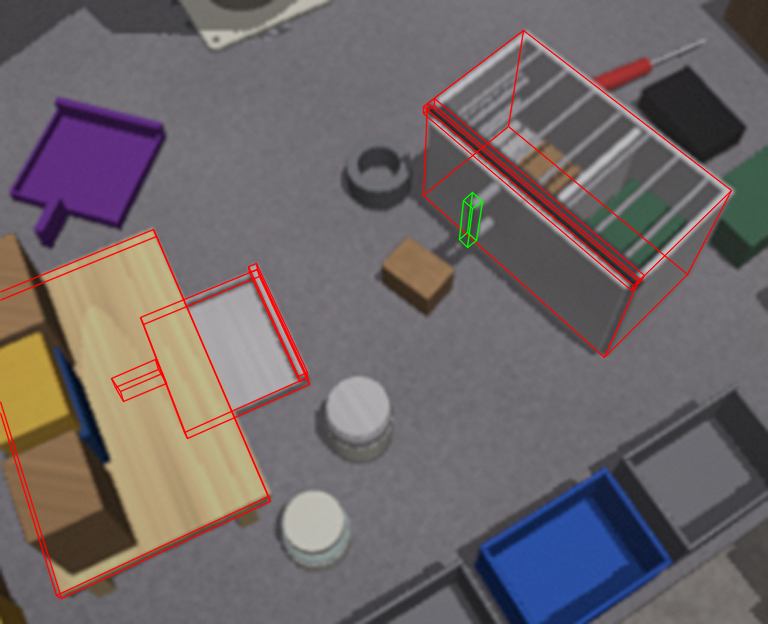

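```bash
cat > plan.py <<'E'
from h import *
from workcell import bot
from scipy.spatial.transform import Rotation as R
def state():
    o=bot.get_obs(); M=R.from_quat(o['tool_rot']).as_matrix()
    return o, np.array(o['eef_pos']), np.degrees(np.arctan2(M[1,0],M[0,0]))
def plan(wps,step=.05,turn=10.):
    """wps: list of (xyz TCP, tool-x angle deg, opening[, rows]); prints rows in tool axes"""
    o,p,a=state(); out=[]
    for w in wps:
        q=np.array(w[0],float); da=(w[1]-a+180)%360-180; d=q-p
        n=w[3] if len(w)>3 else max(1,int(np.ceil(max(np.linalg.norm(d)/step,abs(da)/turn))))
        for i in range(n):
            g=p+d*(i+1)/n if 0 else d/n
            c,s=np.cos(np.radians(a)),np.sin(np.radians(a))
            r=[w[2],round((g[0]*c+g[1]*s)/.06,2),round((g[0]*s-g[1]*c)/.06,2),round(-g[2]/.06,2),round(-da/n,1)]
            out.append(r); a+=da/n
        p=q
    print(len(out)); 
    for r in out: print(*r,sep=',',end=',\n')
def show():
    o,p,a=state(); print('t',round(o['clock'],2),'p',p.round(4),'ang',round(a,2),'F',np.array(o['ft_force']).round(1),'w',round(o['grip_width'],4),'j',np.array(o['joint_pos']).round(2))
cup,tray,st=pickle.load(open('pose.pkl','rb'))
CA=np.degrees(cup[2])
def handle(a): return T(cup,[[-.1415*np.sin(a)+.035*np.sin(a)-.044*np.cos(a),-.1415+.1415*np.cos(a)+.035*np.cos(a)+.044*np.sin(a),.155]])[0], CA-90-np.degrees(a)+0
E
python3 - <<'E'
from plan import *
show()
h,ph=handle(0); print(h,ph+0, [ (handle(a)[0].round(3),round(handle(a)[1],1)) for a in (.5,1,1.4)])
plan([((h[0],h[1],.25),12.5,1,12)])
E
```

```text
t 0.15 p [ 0.1215 -0.4845  0.2062] ang -75.92 F [ 0.1 -0.6 -0.1] w 0.0851 j [-1.33  0.24  0.    1.34  0.    1.57]
[0.55684489 0.01671098 0.155     ] 12.492292751263662 [(array([ 0.567, -0.028,  0.155]), np.float64(-16.2)), (array([ 0.615, -0.041,  0.155]), np.float64(-44.8)), (array([ 0.672, -0.028,  0.155]), np.float64(-67.7))]
12
1,-0.53,-0.76,-0.06,-7.4,
1,-0.43,-0.82,-0.06,-7.4,
1,-0.32,-0.87,-0.06,-7.4,
1,-0.2,-0.9,-0.06,-7.4,
1,-0.09,-0.92,-0.06,-7.4,
1,0.03,-0.92,-0.06,-7.4,
1,0.15,-0.91,-0.06,-7.4,
1,0.26,-0.88,-0.06,-7.4,
1,0.38,-0.84,-0.06,-7.4,
1,0.48,-0.79,-0.06,-7.4,
1,0.58,-0.72,-0.06,-7.4,
1,0.66,-0.64,-0.06,-7.4,
```

Call:
play_rows(deltas=[1,-0.53,-0.76,-0.06,-7.4,1,-0.43,-0.82,-0.06,-7.4,1,-0.32,-0.87,-0.06,-7.4,1,-0.2,-0.9,-0.06,-7.4,1,-0.09,-0.92,-0.06,-7.4,1,0.03,-0.92,-0.06,-7.4,1,0.15,-0.91,-0.06,-7.4,1,0.26,-0.88,-0.06,-7.4,1,0.38,-0.84,-0.06,-7.4,1,0.48,-0.79,-0.06,-7.4,1,0.58,-0.72,-0.06,-7.4,1,0.66,-0.64,-0.06,-7.4])

```text
clock: 1.65
eef_pos: [0.5556, 0.0403, 0.2485]
tool_rot: [0.991, 0.133, -0.001, -0.001]
ft_force: [1.7, -1.2, 0.5]
grip_width: 0.0854
```

```bash
python3 - <<'E'
from plan import *
from workcell import vision
show()
h,ph=handle(0)
plan([((h[0],h[1],.25),12.5,1)])
c=vision.camera('wrist'); k=1.5
im=cv2.resize(c['color'],None,fx=k,fy=k,interpolation=cv2.INTER_CUBIC)
draw(im,c,cup,box(-51,-37,28,42,88,172)+box(-6,10,-149,149,178,190),k,(0,255,0)); cv2.imwrite('pics/w1.png',im)
E
```

```text
t 1.65 p [0.5556 0.0403 0.2485] ang 15.32 F [ 1.7 -1.2  0.5] w 0.0854 j [0.07 0.35 0.26 1.48 0.   1.37]
1
1,-0.08,0.38,-0.03,2.8,
```

View pics/w1.png

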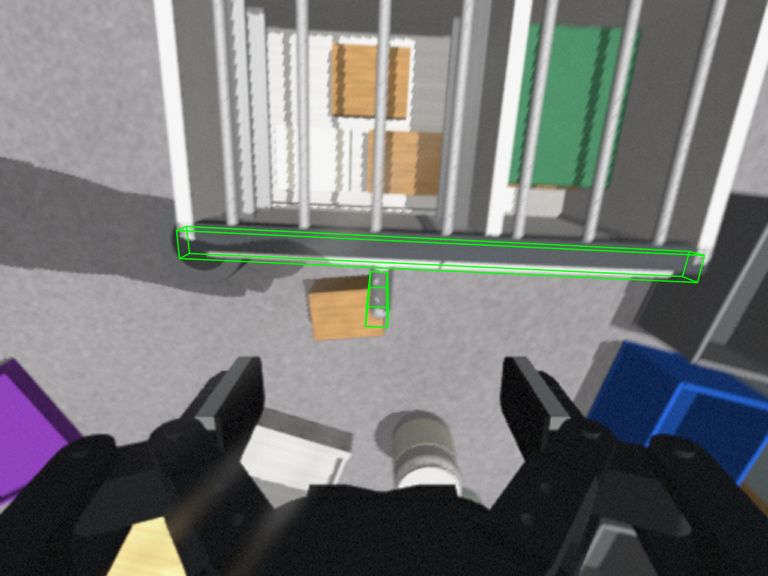

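The handle overlay sits on the real bar at about (378,295) and the beam matches. Next I correct sideways, then descend and grip.

Call:
play_rows(deltas=[1,-0.08,0.38,0,2.8,1,0,0,0.3,0,1,0,0,0,0])

```text
clock: 2.08
eef_pos: [0.561, 0.0223, 0.227]
tool_rot: [0.994, 0.112, -0.001, -0.003]
ft_force: [0.4, 0.5, 0.2]
grip_width: 0.0853
```

```bash
python3 - <<'E'
from plan import *
show()
h,ph=handle(0)
plan([((h[0],h[1],.136),12.5,1,4)])
E
```

```text
t 2.08 p [0.561  0.0223 0.227 ] ang 12.91 F [0.4 0.5 0.2] w 0.0853 j [0.04 0.36 0.22 1.43 0.01 1.38]
4
1,-0.02,0.02,0.38,0.1,
1,-0.02,0.02,0.38,0.1,
1,-0.02,0.02,0.38,0.1,
1,-0.02,0.02,0.38,0.1,
```

Call:
play_rows(deltas=[1,-0.02,0.04,0.38,0.2,1,-0.02,0.03,0.38,0.1,1,-0.02,0.02,0.38,0.1,1,-0.02,0.02,0.3,0,1,0,0,0.05,0,1,0,0,0,0])

```text
clock: 2.82
eef_pos: [0.5582, 0.008, 0.1412]
tool_rot: [0.995, 0.103, 0.003, -0.002]
ft_force: [0.1, 0.1, -0.2]
grip_width: 0.0853
```

```bash
python3 - <<'E'
from plan import *
show()
h,ph=handle(0)
plan([((h[0],h[1],.136),12.5,1,1)])
E
```

```text
t 2.83 p [0.5582 0.008  0.1412] ang 11.77 F [ 0.1  0.1 -0.2] w 0.0853 j [0.01 0.39 0.03 1.21 0.   1.38]
1
1,0.01,-0.15,0.09,-0.7,
```

Call:
play_rows(deltas=[1,0.01,-0.13,0.09,-0.6,1,0,0,0,0,0,0,0,0,0,0,0,0,0,0,0,0,0,0,0,0,0,0,0,0,0,0,0,0,0])

```text
clock: 3.7
eef_pos: [0.5593, 0.0166, 0.1385]
tool_rot: [0.994, 0.108, 0.006, -0.002]
ft_force: [-0.6, 0.1, 1.5]
grip_width: 0.0106
```

```bash
python3 - <<'E'
from plan import *
show()
E
```

```text
t 3.7 p [0.5593 0.0166 0.1385] ang 12.42 F [-0.6  0.1  1.5] w 0.0106 j [0.03 0.39 0.03 1.2  0.   1.38]
```

Call:
play_rows(deltas=[0,0,0,0,0,0,0,0,0,0])

```text
clock: 3.95
eef_pos: [0.5594, 0.0165, 0.1385]
tool_rot: [0.994, 0.108, 0.006, -0.002]
ft_force: [0.5, 0.0, 0.1]
grip_width: 0.0107
```

```bash
python3 - <<'E'
from plan import *
from workcell import vision
show()
c=vision.camera('wrist'); k=1.5
im=cv2.resize(c['color'],None,fx=k,fy=k,interpolation=cv2.INTER_CUBIC)
cv2.imwrite('pics/w2.png',im)
E
```

```text
t 3.95 p [0.5594 0.0165 0.1385] ang 12.41 F [0.5 0.  0.1] w 0.0107 j [0.03 0.39 0.03 1.2  0.   1.38]
```

View pics/w2.png

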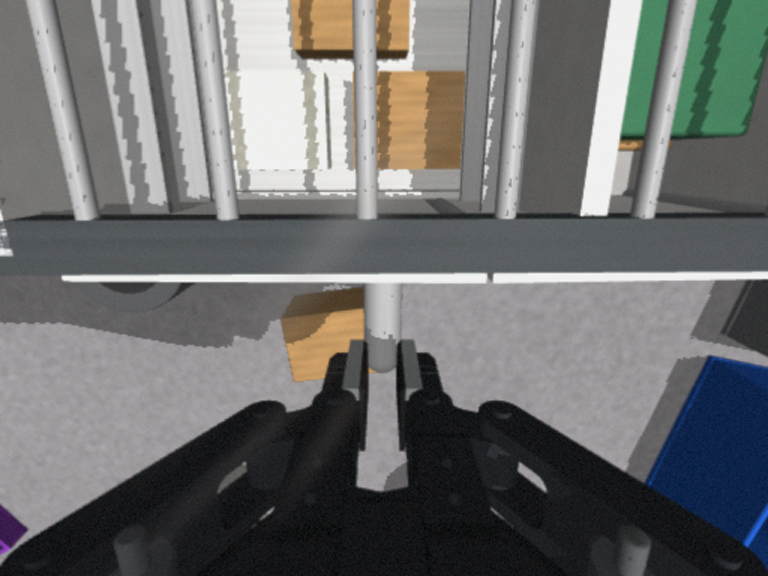

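The bar's standoff at (382,330) runs in between the pads, and the width holds steady at 10.7 mm, so the bar is gripped. Now I'll follow the fold arc.

```bash
cat >> plan.py <<'E'
def doorplan(a0,a1,n,grip=0):
    o,p,ang=state(); out=[]; w=[]
    h0,p0=handle(0)
    off=np.array([.0026,0])  # grasp offset noted at grip
    for a in np.linspace(a0,a1,n+1)[1:]:
        h,ph=handle(a); w.append(((h[0]+.0026,h[1],.1385),ph,grip,1))
    plan(w)
E
python3 - <<'E'
from plan import *
doorplan(0,.75,9)
E
```

```text
9
0,-0.05,0.14,0.0,4.7,
0,-0.02,0.14,-0.0,4.8,
0,0.01,0.13,-0.0,4.8,
0,0.04,0.12,-0.0,4.8,
0,0.07,0.1,-0.0,4.8,
0,0.09,0.07,-0.0,4.8,
0,0.11,0.05,-0.0,4.8,
0,0.12,0.02,-0.0,4.8,
0,0.13,-0.01,-0.0,4.8,
```

Call:
play_rows(deltas=[0,-0.05,0.14,0,4.7,0,-0.02,0.14,0,4.8,0,0.01,0.13,0,4.8,0,0.04,0.12,0,4.8,0,0.07,0.1,0,4.8])

```text
clock: 4.62
eef_pos: [0.5637, -0.0214, 0.1385]
tool_rot: [0.994, -0.105, 0.004, -0.004]
ft_force: [0.3, 0.4, -0.3]
grip_width: 0.0107
```

```bash
python3 - <<'E'
from plan import *
show()
_,p,a=state()
A=min(np.linspace(0,1.5,151),key=lambda x:np.linalg.norm(handle(x)[0][:2]+[.0026,0]-p[:2])); print('a from pos',A,'from angle',np.radians(12.45-a), (handle(A)[0]-p).round(4))
doorplan(A+.04,A+.65,8)
E
```

```text
t 4.62 p [ 0.5637 -0.0214  0.1385] ang -12.06 F [ 0.3  0.4 -0.3] w 0.0107 j [-0.04  0.4   0.04  1.21  0.01  1.74]
a from pos 0.4 from angle 0.4278205752015885 [-0.0018  0.0003  0.0165]
8
0,0.14,0.09,-0.0,5.0,
0,0.1,0.04,-0.0,4.4,
0,0.11,0.01,-0.0,4.4,
0,0.12,-0.01,-0.0,4.4,
0,0.13,-0.04,-0.0,4.4,
0,0.12,-0.07,-0.0,4.4,
0,0.12,-0.09,-0.0,4.4,
0,0.11,-0.12,-0.0,4.4,
```

```bash
python3 - <<'E'
from plan import *
from workcell import vision
c=vision.camera('wrist'); k=1.5
im=cv2.resize(c['color'],None,fx=k,fy=k,interpolation=cv2.INTER_CUBIC)
b=cv2.imread('pics/w2.png')
print(im[335:380:4,383].tolist(),b[335:380:4,383].tolist())
cv2.imwrite('pics/w3.png',im)
E
```

```text
[[195, 196, 196], [196, 194, 194], [196, 196, 196], [197, 195, 196], [177, 176, 176], [125, 124, 124], [125, 125, 125], [124, 124, 124], [119, 118, 119], [107, 105, 107], [151, 148, 151], [156, 153, 157]] [[199, 197, 199], [146, 145, 144], [126, 127, 128], [126, 127, 127], [127, 129, 128], [125, 127, 125], [127, 125, 125], [126, 126, 127], [119, 118, 118], [108, 107, 106], [158, 155, 155], [154, 152, 155]]
```

The bar end keeps its place in the wrist image, so the door is following. I'll continue.

Call:
play_rows(deltas=[0,0.14,0.09,0,5,0,0.1,0.04,0,4.4,0,0.11,0.01,0,4.4,0,0.12,-0.01,0,4.4,0,0.13,-0.04,0,4.4,0,0.12,-0.07,0,4.4])

```text
clock: 5.42
eef_pos: [0.6026, -0.0396, 0.1385]
tool_rot: [0.941, -0.339, -0.0, -0.006]
ft_force: [-1.7, -0.2, 1.6]
grip_width: 0.0105
```

```bash
python3 - <<'E'
from plan import *
show()
_,p,a=state()
A=min(np.linspace(0,1.5,151),key=lambda x:np.linalg.norm(handle(x)[0][:2]+[.0026,0]-p[:2])); print('a from pos',A,'from angle',np.radians(12.45-a), (handle(A)[0]-p).round(4))
doorplan(A+.04,1.36,9)
E
```

```text
t 5.42 p [ 0.6026 -0.0396  0.1385] ang -39.6 F [-1.7 -0.2  1.6] w 0.0105 j [-0.07  0.48  0.17  1.26  0.01  2.19]
a from pos 0.87 from angle 0.9083654040059643 [-0.0032 -0.0017  0.0165]
9
0,0.15,-0.08,-0.0,2.9,
0,0.07,-0.07,-0.0,2.9,
0,0.07,-0.08,-0.0,2.9,
0,0.06,-0.09,-0.0,2.9,
0,0.06,-0.1,-0.0,2.9,
0,0.05,-0.11,-0.0,2.9,
0,0.04,-0.12,-0.0,2.9,
0,0.03,-0.13,-0.0,2.9,
0,0.02,-0.13,-0.0,2.9,
```

Call:
play_rows(deltas=[0,0.15,-0.08,0,2.9,0,0.08,-0.07,0,2.9,0,0.07,-0.08,0,2.9,0,0.07,-0.09,0,2.9,0,0.06,-0.1,0,2.9,0,0.06,-0.11,0,2.9,0,0.05,-0.12,0,2.9,0,0.04,-0.13,0,2.9,0,0.03,-0.13,0,2.9,0,0,0,0,0])

```text
clock: 6.68
eef_pos: [0.6667, -0.0253, 0.1386]
tool_rot: [0.84, -0.542, -0.009, -0.007]
ft_force: [0.0, -0.4, 0.9]
grip_width: 0.0104
```

```bash
python3 - <<'E'
from plan import *
show()
_,p,a=state()
A=min(np.linspace(0,1.5,151),key=lambda x:np.linalg.norm(handle(x)[0][:2]+[.0026,0]-p[:2])); print('a from pos',A,'from angle',np.radians(12.45-a), (handle(A)[0]-p).round(4))
doorplan(A,1.37,3)
E
```

```text
t 6.67 p [ 0.6667 -0.0253  0.1386] ang -65.62 F [ 0.  -0.4  0.9] w 0.0104 j [-0.05  0.62  0.41  1.37  0.02  2.67]
a from pos 1.36 from angle 1.3625323953007187 [-0.0006 -0.0048  0.0164]
3
0,0.09,-0.01,0.0,0.0,
0,0.0,-0.01,-0.0,0.2,
0,0.0,-0.01,-0.0,0.2,
```

Call:
play_rows(deltas=[0.7,0,0,0,0,0.7,0,0,0,0,0.7,0,0,0,0,0.7,0,0,0,0,0.7,0,0,-0.3,0,0.7,0,0,-0.6,0,0.7,0,0,-0.8,0,0.7,0,0,-0.3,0])

```text
clock: 7.68
eef_pos: [0.6646, -0.0288, 0.2581]
tool_rot: [0.841, -0.541, -0.012, -0.005]
ft_force: [-0.1, -0.5, -0.4]
grip_width: 0.0599
```

```bash
python3 - <<'E'
from plan import *
from workcell import vision
show()
t=pickle.load(open('cams.pkl','rb'))['top']
v=lambda u,w:((u+.5)/3-.5+135,(w+.5)/3-.5+70)
print('carton',[unproj(t,v(*q),.05)[:2].round(3).tolist() for q in ((354,263),(403,234),(432,293),(385,321))])
print('purple',[unproj(t,up(q),.03)[:2].round(3).tolist() for q in ((565,358),(630,410),(585,472),(518,418))])
print('tape',[unproj(t,up(q),.048)[:2].round(3).tolist() for q in ((372,322),(414,322),(393,343))])
b=T(tray,[[.0675,0,.025]])[0]
plan([((b[0],b[1],.22),-94.87,.45),((b[0],b[1],.06),-94.87,.45)])
c=vision.camera('top'); x0,y0,w,h=135,50,200,180; k=3
im=cv2.resize(c['color'][y0:y0+h,x0:x0+w],None,fx=k,fy=k,interpolation=cv2.INTER_CUBIC)
for a in (1.36,):
    S,C=np.sin(a),np.cos(a); f=np.array([-.1415*S,-.1415+.1415*C,.176]); H=np.array([0,-.1415,.176]); e=f+.1415*np.array([S,C,0])
    draw(im,c,cup,[(H,f),(f,e)],k,(0,0,255),(x0,y0))
cv2.imwrite('pics/t2.png',im)
E
```

```text
t 7.67 p [ 0.6646 -0.0288  0.2581] ang -65.51 F [-0.1 -0.5 -0.4] w 0.0599 j [-0.05  0.61  0.7   1.68  0.02  2.66]
carton [[0.556, -0.001], [0.578, -0.051], [0.518, -0.07], [0.497, -0.023]]
purple [[0.288, -0.308], [0.181, -0.405], [0.087, -0.304], [0.194, -0.204]]
tape [[0.398, 0.033], [0.388, -0.043], [0.355, -0.0]]
9
0.45,0.32,0.72,0.13,5.9,
0.45,0.39,0.68,0.13,5.9,
0.45,0.45,0.64,0.13,5.9,
0.45,0.52,0.59,0.13,5.9,
0.45,0.57,0.53,0.13,5.9,
0.45,-0.0,0.0,0.67,-0.0,
0.45,-0.0,0.0,0.67,-0.0,
0.45,-0.0,0.0,0.67,-0.0,
0.45,-0.0,0.0,0.67,-0.0,
```

View pics/t2.png

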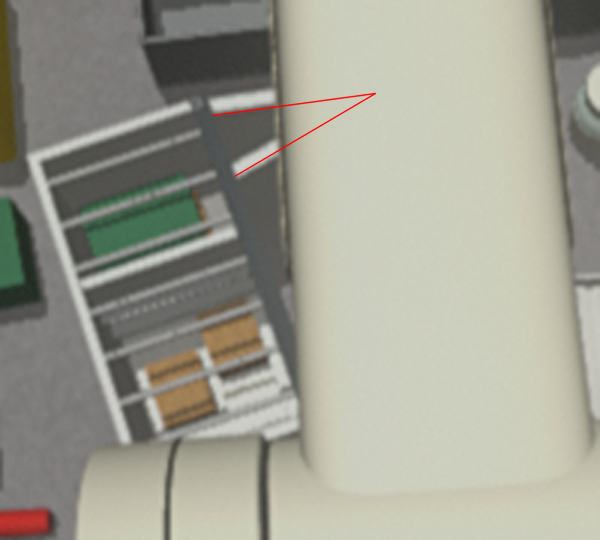

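The folded panels at (240,100) and (255,158) match the predicted lines for 1.36 rad. On to the tray.

Call:
play_rows(deltas=[0.45,0.32,0.72,0.13,5.9,0.45,0.39,0.68,0.13,5.9,0.45,0.45,0.64,0.13,5.9,0.45,0.52,0.59,0.13,5.9,0.45,0.5,0.4,0.13,5,0.45,0,0,0.3,0,0.45,0,0,0.5,0,0.45,0,0,0,0])

```text
clock: 8.72
eef_pos: [0.5069, -0.2016, 0.1632]
tool_rot: [-0.675, 0.738, 0.014, 0.002]
ft_force: [0.1, 0.5, -0.0]
grip_width: 0.0384
```

```bash
python3 - <<'E'
from plan import *
from workcell import vision
show()
c=vision.camera('wrist'); k=1.5
im=cv2.resize(c['color'],None,fx=k,fy=k,interpolation=cv2.INTER_CUBIC)
L=box(-72.5,72.5,-75,75,0,20)+box(62.5,72.5,-75,75,20,34)
draw(im,c,tray,L,k,(0,0,255)); draw(im,c,st,box(0,220,-170,170,58,74),k,(0,255,0))
cv2.imwrite('pics/w4.png',im)
b=T(tray,[[.0675,0,.025]])[0]
plan([((b[0],b[1],.06),-94.87,.45,3)])
E
```

```text
t 8.72 p [ 0.5069 -0.2016  0.1632] ang -95.08 F [ 0.1  0.5 -0. ] w 0.0384 j [-0.39  0.37  0.07  1.29  0.01  2.84]
3
0.45,0.01,-0.0,0.58,-0.1,
0.45,0.01,-0.0,0.58,-0.1,
0.45,0.01,-0.0,0.58,-0.1,
```

View pics/w4.png

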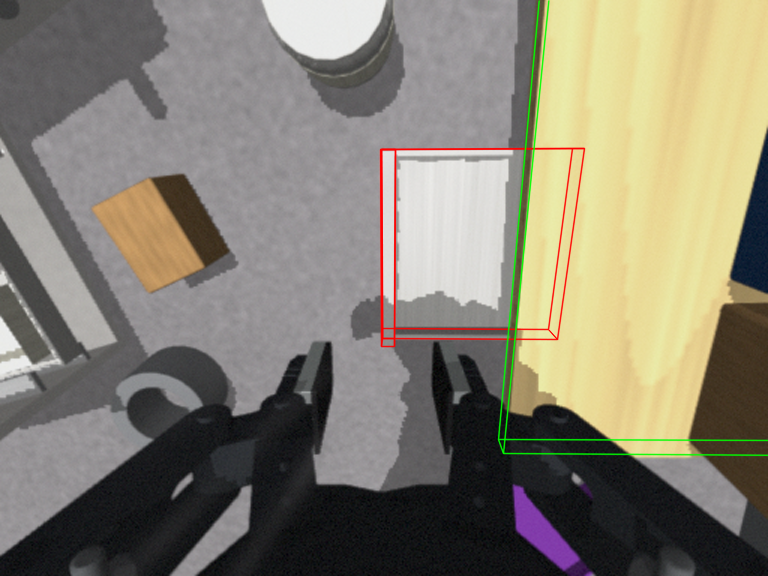

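The tray overlay matches the picture, with its back wall at (388,150)-(388,340). The jaws are centred on it in x, so I descend and grip.

Call:
play_rows(deltas=[0.45,0.02,0,0.58,0,0.45,0.02,0,0.58,0,0.45,0.01,0,0.58,0,0.45,0,0,0.4,0,0.45,0,0,0.3,0,0.45,0,0,0,0])

```text
clock: 9.52
eef_pos: [0.5157, -0.2041, 0.0237]
tool_rot: [-0.677, 0.736, 0.004, 0.006]
ft_force: [-0.7, 0.2, -0.2]
grip_width: 0.0383
```

```bash
python3 - <<'E'
from plan import *
show(); o,p,a=state(); print(R.from_quat(o['tool_rot']).as_matrix()[:,2].round(4))
b=T(tray,[[.0675,0,.025]])[0]
plan([((b[0],b[1],.008),-94.87,.45,1)])
E
```

```text
t 9.53 p [ 0.5157 -0.2041  0.0237] ang -94.85 F [-0.7  0.2 -0.2] w 0.0383 j [-0.39  0.49 -0.13  0.95  0.01  2.84]
[ 0.0038  0.0146 -0.9999]
1
0.45,0.01,0.13,0.26,0.0,
```

Call:
play_rows(deltas=[0.45,0.01,0.13,0.22,0,0.45,0,0,0.03,0,0,0,0,0,0,0,0,0,0,0,0,0,0,0,0,0,0,0,0,0])

```text
clock: 10.28
eef_pos: [0.5149, -0.2058, 0.0157]
tool_rot: [-0.677, 0.736, -0.002, 0.009]
ft_force: [0.6, 0.4, -0.6]
grip_width: -0.0003
```

```bash
python3 - <<'E'
from plan import *
show()
_,p,a=state(); print('g in stand',inv(st,[p]))
# tray ori angle fixed at a-180; target origin (.44,-.145)
u=np.array([np.cos(tray[2]),np.sin(tray[2])])
p1=p[:2]+.105*u; o2=np.array([.44,-.147]); 
p2=o2+.0675*u
print(p1,p2,'tab in st',inv(st,[[*(o2-.103*u),.03]]))
plan([((*p1,p[2]+.003),a,0),((*p2,p[2]+.003),a,0)],step=.022)
E
```

```text
t 10.28 p [ 0.5149 -0.2058  0.0157] ang -94.77 F [ 0.6  0.4 -0.6] w -0.0003 j [-0.39  0.49 -0.16  0.91  0.02  2.84]
g in stand [[-0.08560251 -0.01742422  0.01566958]]
[ 0.52379955 -0.10119533] [ 0.44572482 -0.07974321] tab in st [[-0.03560952 -0.09751258  0.03      ]]
9
0,-0.35,-0.0,-0.01,-0.0,
0,-0.35,-0.0,-0.01,-0.0,
0,-0.35,-0.0,-0.01,-0.0,
0,-0.35,-0.0,-0.01,-0.0,
0,-0.35,-0.0,-0.01,-0.0,
0,-0.06,0.33,-0.0,-0.0,
0,-0.06,0.33,-0.0,-0.0,
0,-0.06,0.33,-0.0,-0.0,
0,-0.06,0.33,-0.0,-0.0,
```

```bash
python3 - <<'E'
from plan import *
from workcell import vision
a=vision.camera('wrist'); b=vision.camera('scene')
im=a['color'].copy()
L=box(-72.5,72.5,-75,75,0,20)+box(62.5,72.5,-75,75,20,34)
im=cv2.resize(im[100:384],(512,284)); im2=cv2.resize(b['color'][200:300,90:270],(512,284),interpolation=cv2.INTER_CUBIC)
cv2.imwrite('pics/c5.png',np.vstack([im,im2])); show()
E
```

```text
t 10.38 p [ 0.5147 -0.2058  0.0155] ang -94.77 F [ 0.4  0.5 -0.2] w -0.0001 j [-0.39  0.49 -0.16  0.91  0.02  2.84]
```

View pics/c5.png

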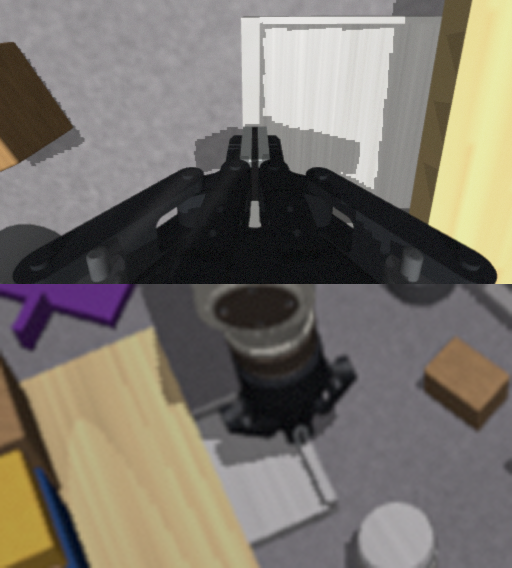

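```bash
python3 - <<'E'
from plan import *
from workcell import vision
c=vision.camera('wrist')
print(proj(c,T(tray,[[.0725,-.075,.034],[.0625,-.075,.034],[.0625,0.0,.034],[.0725,0.0,.034]])).round(1), 'seen (243,117) outer corner, inner ~(260,124)')
o,p,a=state(); print('tcp',proj(c,p)); print('cam pos',(-cv2.Rodrigues(c['rvec'])[0].T@c['tvec']).round(3), R.from_quat(o['tool_rot']).as_matrix()[:,2])
E
```

```text
[[241.4 116. ]
 [260.1 116.1]
 [259.2 242.8]
 [242.9 242.7]] seen (243,117) outer corner, inner ~(260,124)
tcp [[253.34885729 220.70910235]]
cam pos [ 0.587 -0.214  0.184] [ 0.01565441  0.01001789 -0.99982728]
```

Call:
play_rows(deltas=[0.45,0,0,0,0,0.45,0,0,0,0,0.45,0,0,0,0])

```text
clock: 10.8
eef_pos: [0.5143, -0.2056, 0.0151]
tool_rot: [-0.677, 0.736, -0.001, 0.009]
ft_force: [0.5, -0.6, -0.6]
grip_width: 0.0385
```

Call:
play_rows(deltas=[0.45,0,0,0.15,0,0.45,0,0,0.03,0,0,0,0,0,0,0,0,0,0,0,0,0,0,0,0,0,0,0,0,0])

```text
clock: 11.55
eef_pos: [0.5142, -0.2051, 0.0033]
tool_rot: [-0.677, 0.736, -0.001, 0.009]
ft_force: [-0.0, 0.2, -0.7]
grip_width: 0.0076
```

```bash
python3 - <<'E'
from plan import *
from workcell import vision
show()
c=vision.camera('wrist')
cv2.imwrite('pics/c6.png',cv2.resize(c['color'][80:340,150:370],None,fx=2.5,fy=2.3,interpolation=cv2.INTER_CUBIC))
E
```

```text
t 11.55 p [ 0.5142 -0.2051  0.0033] ang -94.76 F [-0.   0.2 -0.7] w 0.0076 j [-0.39  0.51 -0.17  0.88  0.02  2.84]
```

View pics/c6.png

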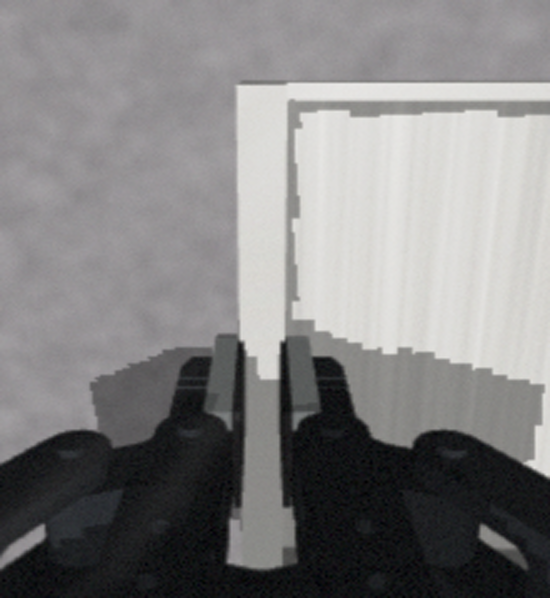

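Going 12 mm lower did it: the wall is held, reading 7.6 mm, and it shows between the pads at (265,360). Now I'll draw the tray out.

```bash
python3 - <<'E'
from plan import *
_,p,a=state()
u=np.array([np.cos(tray[2]),np.sin(tray[2])]); lat=(inv(tray,[p]))[0]; print('grip in tray',lat)
p1=p[:2]+.095*u; p2=T([.44,-.15,tray[2]],[[lat[0],lat[1],0]])[0,:2]
print(p1,p2)
plan([((*p1,p[2]+.001),a,0),((*p2,p[2]+.001),a,0)],step=.02)
E
```

```text
grip in tray [ 0.06700668 -0.00603035  0.0032348 ]
[ 0.52219833 -0.11038868] [ 0.4516916 -0.0837462]
9
0,-0.32,-0.0,-0.0,-0.0,
0,-0.32,-0.0,-0.0,-0.0,
0,-0.32,-0.0,-0.0,-0.0,
0,-0.32,-0.0,-0.0,-0.0,
0,-0.32,-0.0,-0.0,-0.0,
0,-0.09,0.3,-0.0,-0.0,
0,-0.09,0.3,-0.0,-0.0,
0,-0.09,0.3,-0.0,-0.0,
0,-0.09,0.3,-0.0,-0.0,
```

Call:
play_rows(deltas=[0,-0.32,0,0,0,0,-0.32,0,0,0,0,-0.32,0,0,0,0,-0.32,0,0,0,0,-0.25,0,0,0,0,-0.09,0.3,0,0,0,-0.09,0.3,0,0,0,-0.09,0.3,0,0,0,-0.09,0.3,0,0,0,0,0,0,0])

```text
clock: 12.85
eef_pos: [0.4516, -0.0734, 0.0036]
tool_rot: [-0.68, 0.733, -0.001, 0.01]
ft_force: [-0.3, 0.2, -1.0]
grip_width: 0.0081
```

```bash
python3 - <<'E'
from plan import *
show()
_,p,a=state(); plan([((.4517,-.0837,p[2]),-94.8,0)])
E
```

```text
t 12.85 p [ 0.4516 -0.0734  0.0036] ang -94.28 F [-0.3  0.2 -1. ] w 0.0081 j [-0.17  0.35 -0.44  0.77  0.01  3.04]
1
0,0.17,-0.02,-0.0,0.5,
```

Call:
play_rows(deltas=[0.5,0,0,0,0,0.5,0,0,0,0,0.5,0,0,0,0,0.5,0,0,-0.4,0,0.5,0,0,-0.8,-5,0.5,0,0,-0.8,-10,0.5,0.7,0,-0.2,-10,0.5,0.7,0.1,0,-10,0.5,0.6,0.3,0,-10,0.5,0,0,0,-10,0.5,0,0,0,-10])

```text
clock: 14.22
eef_pos: [0.479, -0.2042, 0.1417]
tool_rot: [0.972, -0.235, 0.012, -0.007]
ft_force: [-0.1, -0.2, -0.0]
grip_width: 0.0428
```

```bash
cat > b.py <<'E'
from plan import *
from workcell import vision
import sys
show()
c=vision.camera('wrist'); k=1.5
p0=np.array([.0,.0,np.radians(85.6)]); g=np.array([.4516,-.0734]); p0[:2]=g-(T([0,0,p0[2]],[[.067,-.006,0]])[0,:2])
print('est tray',p0)
im=cv2.resize(c['color'],None,fx=k,fy=k,interpolation=cv2.INTER_CUBIC)
draw(im,c,p0,box(-72.5,72.5,-75,75,0,20)+box(62.5,72.5,-75,75,20,34)+box(-122.5,-72.5,-6,6,4,45),k,(0,0,255)); draw(im,c,st,box(0,220,-170,170,58,74),k,(0,255,0))
cv2.imwrite('pics/w6.png',im)
E
python3 b.py
```

```text
t 14.22 p [ 0.479  -0.2042  0.1417] ang -27.19 F [-0.1 -0.2 -0. ] w 0.0428 j [-0.41  0.3  -0.09  1.16  0.02  1.63]
est tray [ 0.44047751 -0.13974222  1.49400184]
```

View pics/w6.png

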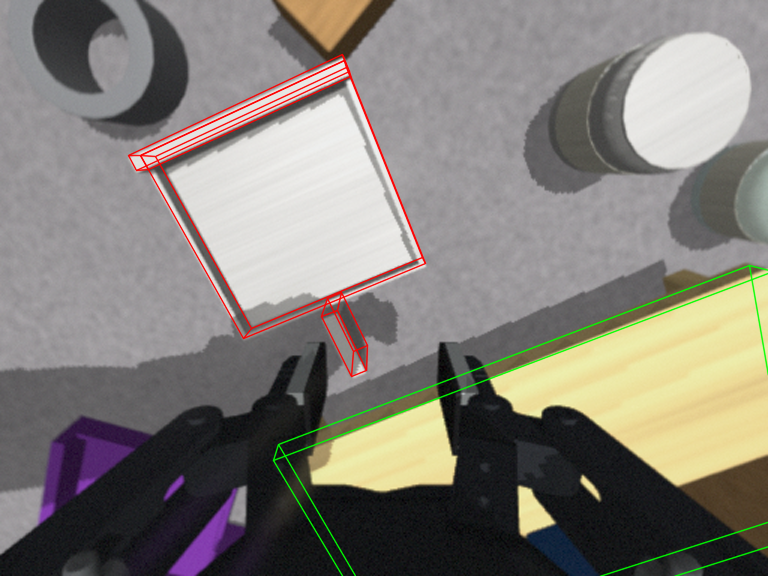

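The tray overlay matches, its tab shows at (345,335), and it has been let go. Now I go for the tab.

```bash
python3 - <<'E'
from plan import *
show(); tr=np.array([.4405,-.1397,np.radians(85.6)]); pickle.dump(tr,open('tr2.pkl','wb'))
g=T(tr,[[-.100,0,0]])[0]; print(g,inv(st,[g]))
plan([((g[0],g[1],.13),-4.4,.5,3),((g[0],g[1],.06),-4.4,.5,3)])
E
```

```text
t 14.28 p [ 0.479  -0.2043  0.1417] ang -26.98 F [ 0.2 -0.3  0.1] w 0.043 j [-0.41  0.3  -0.09  1.16  0.02  1.63]
[ 0.4328281  -0.23940528  0.        ] [[-0.04592193 -0.09672416  0.        ]]
6
0.5,-0.14,0.29,0.06,-7.5,
0.5,-0.18,0.27,0.06,-7.5,
0.5,-0.21,0.24,0.06,-7.5,
0.5,0.0,-0.0,0.39,-0.0,
0.5,0.0,-0.0,0.39,-0.0,
0.5,0.0,-0.0,0.39,-0.0,
```

Call:
play_rows(deltas=[0.5,-0.14,0.29,0.06,-7.5,0.5,-0.18,0.27,0.06,-7.5,0.5,-0.21,0.24,0.06,-7.5,0.5,0,0,0.35,0,0.5,0,0,0.35,0,0.5,0,0,0,0])

```text
clock: 15.02
eef_pos: [0.435, -0.2412, 0.0867]
tool_rot: [0.999, -0.04, 0.015, -0.004]
ft_force: [0.0, 0.4, 0.4]
grip_width: 0.0426
```

```bash
python3 - <<'E'
from plan import *
show(); tr=pickle.load(open('tr2.pkl','rb'))
g=T(tr,[[-.100,0,0]])[0]
plan([((g[0],g[1],.07),-4.4,.5,1),((g[0],g[1],.004),-4.4,.5,3)])
o,p,a=state(); print(R.from_quat(o['tool_rot']).as_matrix()[:,2].round(4))
E
```

```text
t 15.03 p [ 0.435  -0.2412  0.0867] ang -4.62 F [0.  0.4 0.4] w 0.0426 j [-0.52  0.31 -0.24  1.    0.02  1.13]
4
0.5,-0.04,-0.03,0.28,-0.2,
0.5,0.0,-0.0,0.37,-0.0,
0.5,0.0,-0.0,0.37,-0.0,
0.5,0.0,-0.0,0.37,-0.0,
[ 0.0306  0.0071 -0.9995]
```

Call:
play_rows(deltas=[0.5,-0.04,-0.03,0.28,-0.2,0.5,0,0,0.37,0,0.5,0,0,0.37,0,0.5,0,0,0.3,0,0.5,0,0,0,0])

```text
clock: 15.65
eef_pos: [0.4403, -0.2409, 0.0107]
tool_rot: [0.999, -0.042, 0.019, -0.002]
ft_force: [0.2, 0.0, 0.4]
grip_width: 0.0429
```

```bash
python3 - <<'E'
from plan import *
show(); tr=pickle.load(open('tr2.pkl','rb'))
g=T(tr,[[-.100,0,0]])[0]
plan([((g[0],g[1],.004),-4.4,.5,1)])
E
```

```text
t 15.65 p [ 0.4403 -0.2409  0.0107] ang -4.78 F [0.2 0.  0.4] w 0.0429 j [-0.51  0.4  -0.33  0.81  0.02  1.14]
1
0.5,-0.13,-0.01,0.11,-0.4,
```

Call:
play_rows(deltas=[0.5,-0.12,-0.01,0.1,-0.4,0.5,0,0,0,0,0,0,0,0,0,0,0,0,0,0,0,0,0,0,0,0,0,0,0,0])

```text
clock: 16.4
eef_pos: [0.435, -0.2408, 0.0077]
tool_rot: [0.999, -0.039, 0.021, -0.001]
ft_force: [0.3, 0.1, -0.1]
grip_width: 0.0104
```

```bash
python3 - <<'E'
from plan import *
show(); tr=pickle.load(open('tr2.pkl','rb')); o,p,a=state()
print('grip in tray',inv(tr,[p]),'rot',np.degrees(tr[2])-90-a); print(R.from_quat(o['tool_rot']).as_matrix()[:,2].round(4))
E
```

```text
t 16.4 p [ 0.435  -0.2408  0.0077] ang -4.42 F [ 0.3  0.1 -0.1] w 0.0104 j [-0.52  0.39 -0.35  0.79  0.02  1.13]
grip in tray [[-0.10125871 -0.00223393  0.00765399]] rot 0.02344360782847854
[ 4.280e-02  2.000e-04 -9.991e-01]
```

Gripped. Before lifting I save a wrist picture as a reference, so droop after the lift can be measured by how far the tray shifts in the hand camera.

```bash
python3 - <<'E'
from plan import *
from workcell import vision
tr=pickle.load(open('tr2.pkl','rb'))
c=vision.camera('wrist'); o,p,a=state(); pickle.dump((c,p,o['tool_rot']),open('wref.pkl','wb'))
print(proj(c,T(tr,[[.0725,-.075,.034],[.0725,.075,.034],[-.0725,-.075,.02],[-.0725,.075,.02]])).round())
L=np.array([-.1013,-.0022]); 
def tcp(x,y,z): return (*T(cup,[[x+L[0],y+L[1],0]])[0,:2], .0077+z)
A=CA-90
print('pre',tcp(-.0925,.059,.15),A,'home',tcp(.0725,.059,.13), 'now',p)
w=tcp(-.0925,.059,.15)
plan([((p[0],p[1],.05),a,0,3),((p[0],p[1],.16),a,0,4),(w,A,0,5)])
E
```

```text
[[ 443. -156.]
 [  55. -171.]
 [ 377.  184.]
 [ 126.  187.]]
pre (np.float64(0.5679639873029505), np.float64(-0.13425804579360714), 0.1577) 12.492292751263662 home (np.float64(0.5322731204923818), np.float64(0.02683559786221884), 0.13770000000000002) now [ 0.43493705 -0.24085841  0.00762303]
12
0,0.0,-0.0,-0.24,-0.0,
0,0.0,-0.0,-0.24,-0.0,
0,0.0,-0.0,-0.24,-0.0,
0,0.0,-0.0,-0.46,-0.0,
0,0.0,-0.0,-0.46,-0.0,
0,0.0,-0.0,-0.46,-0.0,
0,0.0,-0.0,-0.46,-0.0,
0,0.41,-0.39,0.01,-3.4,
0,0.44,-0.36,0.01,-3.4,
0,0.46,-0.34,0.01,-3.4,
0,0.48,-0.31,0.01,-3.4,
0,0.49,-0.28,0.01,-3.4,
```

Call:
play_rows(deltas=[0,0,0,-0.2,0,0,0,0,-0.3,0,0,0,0,-0.4,0,0,0,0,-0.46,0,0,0,0,-0.46,0,0,0,0,-0.46,0,0,0,0,-0.4,0,0,0,0,0,0,0,0,0,0,0])

```text
clock: 17.58
eef_pos: [0.4248, -0.2407, 0.1731]
tool_rot: [0.999, -0.038, 0.018, 0.0]
ft_force: [0.7, -0.4, -2.7]
grip_width: 0.0103
```

```bash
cat > droop.py <<'E'
from plan import *
from workcell import vision
def pnpshift():
    ref,_,_=pickle.load(open('wref.pkl','rb')); c=vision.camera('wrist')
    g0=cv2.cvtColor(ref['color'],cv2.COLOR_BGR2GRAY); g1=cv2.cvtColor(c['color'],cv2.COLOR_BGR2GRAY)
    for (u,v) in ((377,184),(126,187),(330,186),(180,187),(250,200)):
        t=g0[v-16:v+16,u-16:u+16]; s=g1[v-56:v+56,u-56:u+56]
        r=cv2.matchTemplate(s,t,cv2.TM_CCOEFF_NORMED); _,m,_,l=cv2.minMaxLoc(r); print((u,v),'shift',l[0]-40,l[1]-40,round(m,2))
    return c
E
python3 - <<'E'
from droop import *
show(); o,p,a=state(); print(R.from_quat(o['tool_rot']).as_matrix()[:,2].round(4))
pnpshift()
s=vision.camera('scene'); pickle.dump((s,p,o['tool_rot']),open('slift.pkl','wb'))
# fit tray pose (pitch,z) by gradient along projected rim edges in scene
E
```

```text
t 17.57 p [ 0.4248 -0.2407  0.1731] ang -4.4 F [ 0.7 -0.4 -2.7] w 0.0103 j [-0.53  0.21 -0.13  1.2   0.02  1.12]
[ 0.0358 -0.0015 -0.9994]
(377, 184) shift 1 0 0.97
(126, 187) shift 2 0 0.78
(330, 186) shift -38 1 0.99
(180, 187) shift 3 0 0.93
(250, 200) shift 0 0 0.96
```

It carries 2.7 N and the tray hasn't shifted in the hand view, so no droop. Moving to in front of the rail bay.

```bash
cat >> plan.py <<'E'
Lg=np.array([-.1013,-.0022])
def tcp(x,y,z): return (*T(cup,[[x+Lg[0],y+Lg[1],0]])[0,:2], .0077+z)
def where():
    o,p,a=state(); A=np.radians(a+90); cc,ss=np.cos(A),np.sin(A)
    org=p[:2]-np.array([cc*Lg[0]-ss*Lg[1],ss*Lg[0]+cc*Lg[1]]); q=inv(cup,[[*org,p[2]-.0077]])[0]
    print('tray in cup',q.round(4),'yaw err deg',round(a+90-CA,2),'toolz',R.from_quat(o['tool_rot']).as_matrix()[:,2].round(4))
E
python3 - <<'E'
from plan import *
plan([(tcp(-.0925,.059,.15),CA-90,0,8)])
E
```

```text
8
0,0.28,-0.24,0.03,-2.1,
0,0.29,-0.23,0.03,-2.1,
0,0.3,-0.22,0.03,-2.1,
0,0.31,-0.21,0.03,-2.1,
0,0.31,-0.2,0.03,-2.1,
0,0.32,-0.19,0.03,-2.1,
0,0.33,-0.18,0.03,-2.1,
0,0.33,-0.16,0.03,-2.1,
```

Call:
play_rows(deltas=[0,0.28,-0.24,0.03,-2.1,0,0.29,-0.23,0.03,-2.1,0,0.3,-0.22,0.03,-2.1,0,0.31,-0.21,0.03,-2.1,0,0.31,-0.2,0.03,-2.1,0,0.3,-0.19,0.03,-2.1,0,0.28,-0.15,0.03,-2.1,0,0.25,-0.1,0.03,-2.1,0,0,0,0,0,0,0,0,0,0])

```text
clock: 18.92
eef_pos: [0.5613, -0.136, 0.1533]
tool_rot: [0.993, 0.114, 0.01, -0.0]
ft_force: [0.6, 0.8, -4.1]
grip_width: 0.0103
```

```bash
python3 - <<'E'
from droop import *
show(); where(); pnpshift()
plan([(tcp(-.0925,.059,.136),CA-90,0,2)])
E
```

```text
t 18.93 p [ 0.5613 -0.136   0.1533] ang 13.08 F [ 0.6  0.8 -4.1] w 0.0103 j [-0.24  0.4   0.09  1.24  0.01  1.1 ]
tray in cup [-0.0928  0.067   0.1456] yaw err deg 0.59 toolz [ 0.0202  0.0029 -0.9998]
(377, 184) shift 1 1 0.97
(126, 187) shift 2 -1 0.82
(330, 186) shift -40 1 0.97
(180, 187) shift 40 0 0.86
(250, 200) shift 0 0 0.9
2
0,0.06,-0.0,0.08,0.3,
0,0.06,-0.0,0.08,0.3,
```

Call:
play_rows(deltas=[0,0.06,0,0.09,0.3,0,0.06,0,0.08,0.3,0,0,0,0,0,0,0,0,0,0])

```text
clock: 19.48
eef_pos: [0.5679, -0.1356, 0.1429]
tool_rot: [0.994, 0.107, 0.01, -0.0]
ft_force: [-0.1, 0.0, -3.4]
grip_width: 0.0105
```

```bash
python3 - <<'E'
from plan import *
show(); where()
plan([(tcp(-.0925,.059,.136),CA-90,0,1),(tcp(0.01,.059,.136),CA-90,0,6)])
E
```

```text
t 19.48 p [ 0.5679 -0.1356  0.1429] ang 12.29 F [-0.1  0.  -3.4] w 0.0105 j [-0.24  0.42  0.1   1.22  0.01  1.12]
tray in cup [-0.0938  0.059   0.1352] yaw err deg -0.2 toolz [ 0.0203  0.0027 -0.9998]
7
0,0.01,-0.02,-0.01,-0.2,
0,-0.0,-0.28,-0.0,-0.0,
0,-0.0,-0.28,-0.0,-0.0,
0,-0.0,-0.28,-0.0,-0.0,
0,-0.0,-0.28,-0.0,-0.0,
0,-0.0,-0.28,-0.0,-0.0,
0,-0.0,-0.28,-0.0,-0.0,
```

Call:
play_rows(deltas=[0,0,-0.2,0,-0.2,0,0,-0.2,0,0,0,0,-0.2,0,0,0,0,-0.15,0,0,0,0,0,0,0])

```text
clock: 20.1
eef_pos: [0.5572, -0.0875, 0.1433]
tool_rot: [0.994, 0.11, 0.01, -0.0]
ft_force: [0.2, -0.2, -4.0]
grip_width: 0.0103
```

```bash
python3 - <<'E'
from droop import *
show(); where(); pnpshift()
plan([(tcp(0.01,.059,.1355),CA-90,0,6)])
E
```

```text
t 20.1 p [ 0.5572 -0.0875  0.1433] ang 12.59 F [ 0.2 -0.2 -4. ] w 0.0103 j [-0.16  0.38  0.04  1.2   0.01  1.19]
tray in cup [-0.0445  0.0596  0.1356] yaw err deg 0.09 toolz [ 0.0206  0.0032 -0.9998]
(377, 184) shift 1 1 0.98
(126, 187) shift 2 -1 0.83
(330, 186) shift -40 1 0.99
(180, 187) shift 40 0 0.83
(250, 200) shift 0 0 0.91
6
0,0.0,-0.15,0.0,0.0,
0,0.0,-0.15,0.0,0.0,
0,0.0,-0.15,0.0,0.0,
0,0.0,-0.15,0.0,0.0,
0,0.0,-0.15,0.0,0.0,
0,0.0,-0.15,0.0,0.0,
```

Call:
play_rows(deltas=[0,0,-0.17,0,0,0,0,-0.17,0,0,0,0,-0.17,0,0,0,0,-0.17,0,0,0,0,-0.15,0,0,0,0,0,0.05,0,0,0,0,0.04,0,0,0,0,0,0])

```text
clock: 21.15
eef_pos: [0.5464, -0.036, 0.138]
tool_rot: [0.994, 0.109, 0.011, -0.001]
ft_force: [-0.4, 0.9, -1.7]
grip_width: 0.0103
```

```bash
python3 - <<'E'
from droop import *
show(); where(); pnpshift()
plan([(tcp(0.0725,.059,.132),CA-90,0,6)])
E
```

```text
t 21.15 p [ 0.5464 -0.036   0.138 ] ang 12.53 F [-0.4  0.9 -1.7] w 0.0103 j [-0.07  0.35 -0.02  1.17  0.01  1.28]
tray in cup [0.008  0.0589 0.1303] yaw err deg 0.04 toolz [ 0.0221  0.0036 -0.9997]
(377, 184) shift 1 0 0.85
(126, 187) shift 1 -1 0.83
(330, 186) shift -34 0 0.97
(180, 187) shift 40 -1 0.86
(250, 200) shift -1 0 0.95
6
0,-0.0,-0.18,-0.0,0.0,
0,-0.0,-0.18,-0.0,0.0,
0,-0.0,-0.18,-0.0,0.0,
0,-0.0,-0.18,-0.0,0.0,
0,-0.0,-0.18,-0.0,0.0,
0,-0.0,-0.18,-0.0,0.0,
```

The tray touches down at z = 0.130: the carried load drops from 4 to 1.7 N. So it is on the top rails. Sliding it home.

Call:
play_rows(deltas=[0,0,-0.18,-0.01,0,0,0,-0.18,0,0,0,0,-0.18,0,0,0,0,-0.18,0,0,0,0,-0.12,0,0,0,0,-0.06,0,0,0,0,0,0,0])

```text
clock: 22.08
eef_pos: [0.5343, 0.0203, 0.1391]
tool_rot: [0.994, 0.109, 0.012, -0.0]
ft_force: [0.1, -0.5, -1.3]
grip_width: 0.0104
```

```bash
python3 - <<'E'
from droop import *
show(); where(); pnpshift()
plan([(tcp(0.0725,.059,.1303),CA-90,0,1)])
E
```

```text
t 22.07 p [0.5343 0.0203 0.1391] ang 12.53 F [ 0.1 -0.5 -1.3] w 0.0104 j [ 0.04  0.33 -0.06  1.16  0.    1.39]
tray in cup [0.0657 0.0585 0.1314] yaw err deg 0.04 toolz [ 0.0235  0.003  -0.9997]
(377, 184) shift 6 -40 0.39
(126, 187) shift -14 -40 0.39
(330, 186) shift 18 -14 0.8
(180, 187) shift -21 -14 0.68
(250, 200) shift -1 0 0.67
1
0,-0.01,-0.11,0.02,0.0,
```

Call:
play_rows(deltas=[0,0,-0.07,0,0,0,0,-0.06,0.01,0,0,0,-0.05,0,0,0,0,0,0,0])

```text
clock: 22.62
eef_pos: [0.5321, 0.0307, 0.1386]
tool_rot: [0.994, 0.108, 0.012, -0.0]
ft_force: [-0.8, -0.5, -1.9]
grip_width: 0.0101
```

```bash
python3 - <<'E'
from plan import *
show(); where()
E
```

```text
t 22.62 p [0.5321 0.0307 0.1386] ang 12.44 F [-0.8 -0.5 -1.9] w 0.0101 j [ 0.06  0.32 -0.06  1.16  0.    1.41]
tray in cup [0.0763 0.0582 0.1309] yaw err deg -0.05 toolz [ 0.0238  0.0029 -0.9997]
```

Call:
play_rows(deltas=[0,0,-0.06,0,0,0,0,-0.05,0,0])

```text
clock: 22.88
eef_pos: [0.5324, 0.0319, 0.1392]
tool_rot: [0.994, 0.107, 0.013, 0.006]
ft_force: [1.0, -10.8, -0.3]
grip_width: 0.0105
```

```bash
python3 - <<'E'
from plan import *
show(); where()
E
```

```text
t 22.88 p [0.5324 0.0319 0.1392] ang 12.29 F [  1.  -10.8  -0.3] w 0.0105 j [ 0.07  0.32 -0.06  1.16 -0.01  1.42]
tray in cup [0.0774 0.0574 0.1315] yaw err deg -0.2 toolz [ 0.0276 -0.0093 -0.9996]
```

The back wall makes contact with 10.8 N, so the tray is fully home. Release and retreat upwards.

Call:
play_rows(deltas=[0,0,0.01,0.02,0,0.4,0,0,0,0,0.4,0,0,0,0,0.4,0,0,0,0,0.4,0,0,-0.2,0,0.4,0,0,-0.5,0,0.4,0,0,-0.7,0,0.4,0,0.2,-0.7,0,0.4,0,0.6,-0.2,0,0.4,0,0.6,0,0,0.4,0,0,0,0])

```text
clock: 24.25
eef_pos: [0.5481, -0.0495, 0.2886]
tool_rot: [0.994, 0.109, 0.017, 0.005]
ft_force: [1.0, 0.4, 0.3]
grip_width: 0.0346
```

```bash
python3 - <<'E'
from plan import *
from workcell import vision
show()
home=T(cup,[[.0725,.059,0]])[0]; ht=np.array([home[0],home[1],cup[2]])
def b(*v): return [tuple(np.array(p)+[0,0,.13] for p in e) for e in box(*v)]
L=b(-72.5,72.5,-75,75,0,20)+b(62.5,72.5,-75,75,20,34)+b(-122.5,-72.5,-6,6,4,45)
c=vision.camera('wrist'); s=vision.camera('scene')
a=cv2.resize(c['color'],None,fx=1.0,fy=1.0); draw(a,c,ht,L,1,(0,0,255)); 
x0,y0,w,h=150,130,250,185
e=cv2.resize(s['color'][y0:y0+h,x0:x0+w],None,fx=2.05,fy=2.05,interpolation=cv2.INTER_CUBIC)[:,:512]
e=np.hstack([e,np.zeros((e.shape[0],512-e.shape[1],3),np.uint8)]) if e.shape[1]<512 else e
im=np.vstack([a[:220],e]); print(im.shape); cv2.imwrite('pics/end.png',im)
E
```

```text
t 24.25 p [ 0.5481 -0.0495  0.2886] ang 12.5 F [1.  0.4 0.3] w 0.0346 j [-0.09  0.29  0.29  1.53 -0.    1.26]
(599, 512, 3)
```

View pics/end.png

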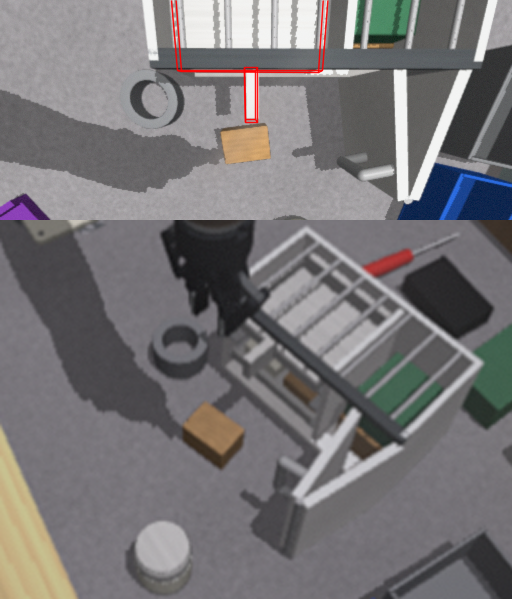

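The tab at (250,95) and the tray under the grille lie on the home overlay. The door is folded at (430,140), the carton stands upright, and the hand is clear. Handing in.

```bash
python3 -c "
from workcell import ticket
print(ticket.job_done())"
```

```text
the job is handed in; nothing more can be done
None
```

The job is done and handed in at about 24 s on the robot's clock; no verdict was reported.

**What I did:** I folded the door open by its bar to about 1.36 rad. I drew the tray out by its back wall, let go of it on the bench, gripped the tab, and slid the tray onto the top rails until the back wall made contact.

**Last checks:**
- **Height:** the tray touched the rails at an estimated z of 0.130 m, where the carried load dropped from 4 to 1.7 N.
- **Fully home:** the push met the back wall with 10.8 N.
- **Final picture:** the tray and tab lie on the predicted home outline, the door is still folded, the bystanders in view are upright, and the open hand is well clear with about 1 N on the wrist.

**What failed or disagreed:**
- **First tray grip:** the first grip on the tray's back wall closed on nothing, although the reported TCP height should have reached it. Going 12 mm lower held it.
- **Depth:** my estimate at wall contact was 0.0774 m in x, not the nominal 0.0725 m. I trusted the contact and the picture over that number.
- **Bystanders:** I did not measure how far they moved. The tray was drawn out to within a few mm of the carton's corner, but the carton looked undisturbed.

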